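Unpin the test box and hold its lid half open for a photograph

TASK

The board inside the small screened test box is to be photographed under its half-raised lid, which shades it from the ceiling lights. Draw the locking pin out of the front of the box and lay it flat in the shallow steel parts tray, then lift the lid by its bow handle to 45 degrees, without ever letting it drop, and finish holding it there by the handle: the lid has no stay and falls shut if let go. Leave the other parts on the bench where they lie.

Things in the scene. Friction and masses are not known exactly. Their poses are not given: they have to be found in the camera images.
- test_box: small grey sheet-metal box with a bright lid, fixed. Case 84 (x) x 86 (y) x 62 mm high; over the lid 94 x 93, 67 high. Origin: centre of its underside, on the bench. Own -x is the front (pin side) and faces the robot, +x the hinged back; turned by -0.71 to 0.05 rad about z. Behind it on its right is a white plate with a terminal jig (75 mm high); a tall rack stands left of the robot
- lid (a joint): angle of the lid in rad, 0 shut, grows as the front edge rises; 0.785 is 45 degrees; stop at 1.75. Hinge along the box's y at its back top edge (lid_hinge). The lid weighs 0.24 kg, turns freely and falls shut from any angle below 1.3. With the pin in, it has only about 0.05 rad of play
- lid_hinge (a point): point on the hinge axis of the lid, middle of the box's back: at (46, 0, 64) mm in the frame of test_box; does not move with the lid
- lid_handle (a point): middle of the straight round bar of the steel bow handle on the lid: along the box's y, 10 mm thick, 56 mm straight between two posts, its axis 36 mm above the lid's top. Lid shut: at (-10, 0, 103) mm in test_box's frame; it swings with the lid, 68 mm from lid_hinge. The bar can turn between finger pads, so the tool may stay upright as the lid swings
- pin_hole (a point): mouth of the locking hole in the box's front, at (-47.5, 0, 38) mm in test_box's frame. A steel tongue (24 mm wide, 3 thick) hanging from the lid's front edge and a boss inside the front wall share this hole; it runs along the box's x, 10 mm wide, 22 mm deep
- lock_pin: locking pin, 71 mm, about 50 g, in the hole at the start. Origin: on its axis at the shoulder against the tongue. Own +x: steel shank 8 mm thick, 32 long, inside the box; own -x: collar (18 mm across, 3 thick), then a flat black grip 36 (x) x 12 (y) x 18 (z) mm. Slides out along the box's -x (32 mm to clear) with light friction; hangs nose up by a few degrees
- pin_grip (a point): centre of the pin's black grip, 21 mm from the pin's origin towards its own -x; at (-70, 0, 37) mm in test_box's frame at the start
- tray: shallow empty steel tray, fixed to the bench to the right of the box, 76 (x) x 100 (y) mm outside, 18 mm high, walls and floor 3 mm. Origin: centre of its underside; x and y along its sides, y to the left. Beyond its far long side two brass studs of the jig stick out, 30 and 55 mm above the bench, their tips near (45, -20) mm from its centre: keep opened fingers clear
- heatsink: bystander: black finned heat sink lying fins up, 50 x 75 x 27 mm
- terminal_strip: bystander: ivory terminal strip lying behind the box, 16 x 100 x 18 mm
- bnc_tee: bystander: small nickel T connector, 34 x 34 x 14 mm
- knob_spare: bystander: small black control knob, 28 mm across, 17 mm high
- cutters: bystander: hand cutters with blue grips lying flat, 54 x 150 x 13 mm
- flux_tin: bystander: round flux tin with a yellow lid, 46 mm across, 22 mm high

How it is judged:
On the way, in this order (a step that is already met when the one before it is completed fails the run):
1. the locking pin lies in the tray, let go, with the lid still shut (x of lock_pin in the frame of tray between -0.032 and 0.032 m and y of lock_pin in the frame of tray between -0.045 and 0.045 m and z of lock_pin in the frame of tray below 0.022 m and angle between lock_pin's own x axis and vertical between 1.32 and 1.82 rad and linear speed of lock_pin below 0.02 m/s and contact force between lock_pin and tray above 0.1 N and contact force between lock_pin and the arm below 0.05 N and contact force between lock_pin and the fingers below 0.05 N and value of joint lid below 0.09 rad), for 0.2 s.
2. the lid is held at 45 degrees by its handle (value of joint lid between 0.698 and 0.873 rad and velocity of joint lid between -0.06 and 0.06 rad/s and contact force between the fingers and test_box above 0.5 N and distance between the grasp point and lid_handle below 0.05 m), for 0.3 s.
At the end, for the whole second after the job is handed in: the gripper holds the lid by its handle, still, at 45 degrees, within 5 degrees (0.698 to 0.873 rad); the locking pin lies flat inside the tray on its floor, at rest and untouched (all of step 2 and x of lock_pin in the frame of tray between -0.032 and 0.032 m and y of lock_pin in the frame of tray between -0.045 and 0.045 m and z of lock_pin in the frame of tray below 0.022 m and angle between lock_pin's own x axis and vertical between 1.32 and 1.82 rad and linear speed of lock_pin below 0.02 m/s and contact force between lock_pin and tray above 0.1 N and contact force between lock_pin and the arm below 0.05 N and contact force between lock_pin and the fingers below 0.05 N); the arm keeps its last pose, push and grip.
It fails at once if the lid dropped or slammed (closing faster than 3 rad/s) (velocity of joint lid below -3 rad/s).
It fails at once if another part on the bench moved by over 3 cm (distance of any of heatsink, terminal_strip, bnc_tee, knob_spare, cutters, flux_tin from where it was at the start of the episode above 0.03 m).
It also fails if it takes over 48 s, if anything falls off the work surface, if the arm or the gripper's body presses on something with over 40 N, if the wrist force passes 120 N, or if a joint passes its speed limit or range.

ROBOT

A 7-joint arm with a two-finger parallel gripper is mounted at the origin on a cart in front of the work surface, level with it; the furniture and walls round the work are solid. World frame = base frame: x ahead of the robot, y to its left, z up, the work surface at z = 0. Lengths are in m, angles in rad, forces in N, time in s.
With the tool pointing down it reaches from about 0.4 to 0.9 m from the base axis. Payload 5.5 kg.
Tool frame: the origin (TCP) lies midway between the tips of the shut fingers; the grasp point (between the pads) lies robot.hold_point_z behind it (robot.hold_point_z is the distance from the TCP to the grasp point, in m); z points along the fingers, y is the line along which they close (so a half turn about z gives the same grasp; the last joint's range is limited). The gripper opens to 85 mm and grips with 20 to 120 N. Pads are 22 mm wide; open, the fingers measure 114 mm over their backs; the gripper's body (76 mm by 85 mm) begins 54 mm behind the grasp point. The pads swing forward as they close: fully open they stand 13 mm farther back than shut.
Start: joints at [1.394, 0.501, -0.427, 1.55, 0.221, 1.138, -0.21], TCP at [0.277, -0.588, 0.193] pointing down, gripper open.
Joint ranges: [-2.88, 2.88], [-0.31, 2.03], [-1.54, 1.56], [0.2, 2.42], [-1.41, 4.55], [0.19, 2.02], [-2.57, 2.57]. Speed limits (rad/s): [2.57, 2.57, 3.14, 3.14, 3.14, 3.14, 3.14].

INTERFACE

Orientations are given as a unit quaternion [w, x, y, z].
In Python, from bench import state, snapshot, get_calibration, ticket, robot gives the robot as it stands.
- The arm moves only by the tool arm_command, never from a script. Its argument "series" is text: rows parted by semicolons, each of 7 numbers parted by spaces: the shift along the tool's x, y, z in normalised numbers (1 is 0.6 m), then the turn, a rotation vector about the tool's x, y, z in normalised numbers (1 is pi rad), then the opening, from 0 (shut) to 1 (fully open). In form: x y z wx wy wz claw; .... A call has exactly 10 rows; each row is the pose to reach, as a shift and turn from the pose commanded when the call began, along the tool's axes at that moment; what a row does not reach only later rows make up. A row lasts 1/8 s, in which the tool goes at most 62.5 mm and 10.7 degrees, less where a joint would pass 70% of its speed; a pose out of reach is approached as far as the arm can. A call with a gripper value outside its range is refused whole. The fingers move at their own pace and stop on an object; "grip_force" is the grip in N (left out, the last holds). Time passes only in rows, so rows that repeat a pose let the fingers close, or fill a call up. It gives the time, the measured TCP pose, the force, the opening and the grip force at its end, in the units of the state.
- state(): the state, without advancing time (a new reading comes with each control period).
- snapshot(name): name is "scene" or "top" or "wrist"; returns the picture (400x640x3 uint8, blue, green, red); there is no depth.
- get_calibration(name): a dict with "fx", "fy", "cx", "cy" (pixels), "k1" (the pictures are not rectified: a ray, as slopes to the right and down, at radius r is drawn at 1 + k1 r^2 times it, then the intrinsics apply), "rvec" (rotation vector, rad) and "tvec" (3), from world to camera coordinates, as OpenCV has them. Camera axes: x right, y down, z forward; pixel columns grow to the right and rows downward; lengths in m; the calibration is good to about 2 mm. A picture is of the moment at which its call begins: read the wrist's pose just before it. get_calibration takes no time and is no camera call; for the wrist camera it gives the pose at the moment of the call.
- ticket.sign_off(): hands the job in; it is judged then, once.
The state is a dict: "time_s": time; "qpos": joint angles; "joint_vel": joint speeds; "tau": joint torques, N m; "tcp_pos": TCP position; "orientation": TCP orientation; "force": force on the tool from outside, world axes, zero at the start; "torque": the same for the moment, N m; "gripper_width": finger opening in m; "gripper_force": force on a finger pad.
Only numpy, scipy, OpenCV 4.12 (cv2) and the standard library are available. Lean on these libraries where they do the work, as an engineer would, in place of code of your own. Each camera call takes 0.05 s, during which the arm holds its last target. There are 200 camera calls.

## Working session

There is one attempt and no reset: what is moved stays moved. The work goes in short steps, Python scripts to look and compute and a tool call to move; the robot and the scene stay as the last step left them, time stands still between calls to the robot, and variables do not carry over. Pictures are saved under pics/ and viewed, at most 10 in all, crops included, and the job is handed in when it is done.

Besides the shell and the picture viewer there is one more tool, called after ">>>" as a command line: name --argument value ..., lists and objects as JSON in quotes. arm_command: Moves the arm, as the interface text tells. Its arguments: {"type":"object","properties":{"series":{"type":"string"},"grip_force":{"type":"number"}},"required":["series"]}

```bash
mkdir -p pics; ls; python3 - <<'E'
from bench import state,snapshot,get_calibration,robot
import cv2
for n in("scene","top"):
    cv2.imwrite(f"pics/{n}0.png",snapshot(n))
    c=get_calibration(n);print(n,c)
s=state();print(s);print(robot.hold_point_z)
E
```

```text
pics
scene {'fx': 515.979966605515, 'fy': 515.979966605515, 'cx': 318.7098987607399, 'cy': 201.57489234449304, 'k1': -0.05216038077120151, 'rvec': array([ 1.30242893, -2.36058563,  0.83049599]), 'tvec': array([0.13985212, 0.52065651, 0.77346333])}
top {'fx': 401.84191834554395, 'fy': 401.84191834554395, 'cx': 316.0548278626425, 'cy': 197.2919765561959, 'k1': -0.08950461000066358, 'rvec': array([ 2.11612505, -2.13794664,  0.18366207]), 'tvec': array([-0.19337103,  0.61260546,  0.86609273])}
{'time_s': 0.1, 'qpos': array([ 1.39421286,  0.5017603 , -0.4268379 ,  1.5513324 ,  0.22080596,
        1.13829365, -0.21029358]), 'joint_vel': array([-0.00103017, -0.00233649,  0.00064404, -0.00213761,  0.00126113,
       -0.00068123,  0.00269372]), 'tau': array([-1.14471067e-02, -5.70815921e+01, -5.83876356e+00, -2.81749642e+01,
        1.05529645e-02,  5.55045481e-03,  2.21659968e-05]), 'tcp_pos': array([ 0.27642628, -0.58753972,  0.19236734]), 'orientation': array([-8.54706505e-04,  9.75911833e-01,  2.18163565e-01, -1.52934976e-04]), 'force': array([0.55046847, 0.50821561, 0.13406005]), 'torque': array([-0.01582216,  0.00478407,  0.01890379]), 'gripper_force': 0.0, 'gripper_width': 0.08546941155907056}
0.0187
```

View pics/scene0.png

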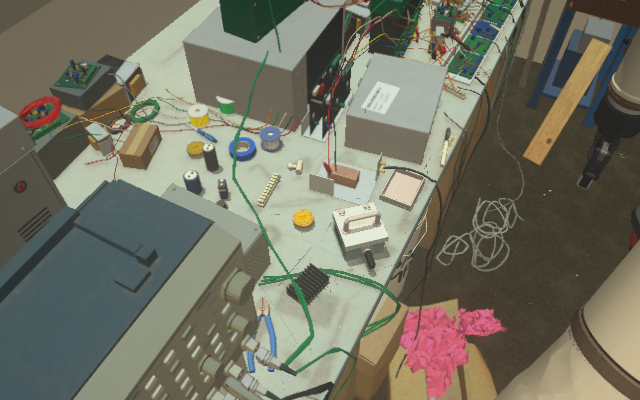

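View pics/top0.png

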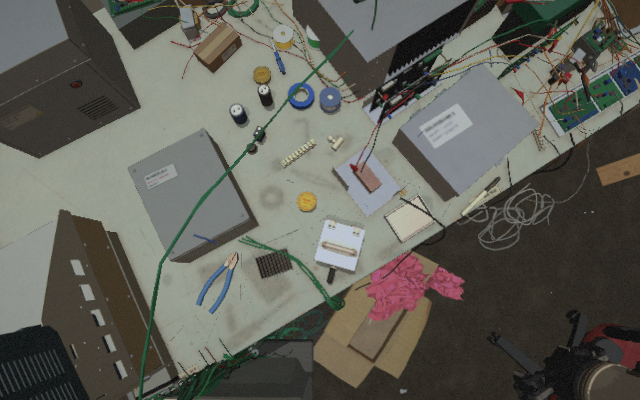

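The scene view shows the box at about (360,232), with the pin grip at (369,258) and the tray at (403,188). In the top view the box is at (340,245), the grip at (332,275) and the tray at (407,220). Next I'll enlarge both.

```bash
python3 - <<'E'
import cv2,numpy as np
a=cv2.imread("pics/scene0.png")[160:280,325:435];b=cv2.imread("pics/top0.png")[185:295,305:440]
a=cv2.resize(a,None,fx=5,fy=5,interpolation=3);b=cv2.resize(b,None,fx=5,fy=5,interpolation=3)
cv2.imwrite("pics/a.png",a);cv2.imwrite("pics/b.png",b)
E
```

```text
(no output)
```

View pics/a.png

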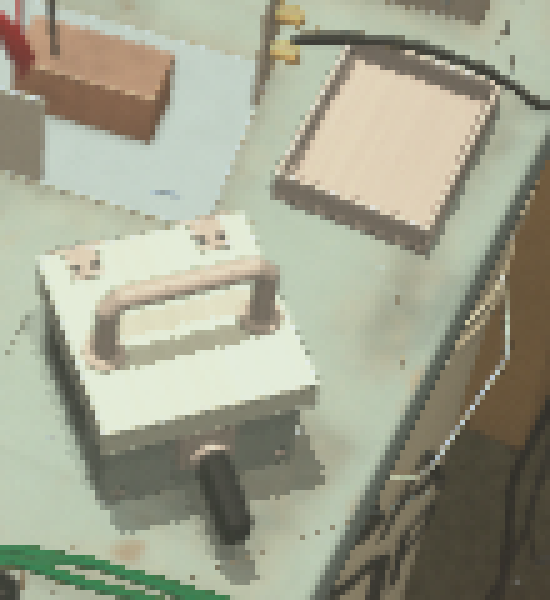

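View pics/b.png

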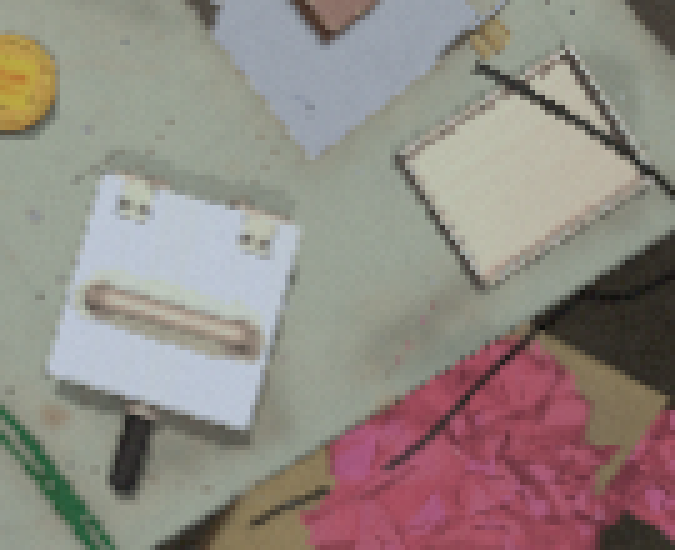

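The crops resolve the lid corners, the handle bar ends, the grip and the tray corners, so I'll triangulate them.

```bash
cat > h.py <<'E'
import numpy as np,cv2
from scipy.optimize import least_squares
from scipy.spatial.transform import Rotation as R
def proj(c,P):
    p=np.atleast_2d(P)@cv2.Rodrigues(c["rvec"])[0].T+c["tvec"]
    q=p[:,:2]/p[:,2:];q=q*(1+c["k1"]*(q**2).sum(1,keepdims=True))
    return q*[c["fx"],c["fy"]]+[c["cx"],c["cy"]]
def tri(obs,x0=(.6,-.1,.05)):
    f=lambda P:np.concatenate([(proj(c,P)[0]-u) for c,u in obs])
    s=least_squares(f,x0);return s.x,np.abs(s.fun).max()
def box2w(xy,yaw,p): return R.from_euler('z',yaw).apply(np.asarray(p,float)/1000)+[xy[0],xy[1],0]
E
python3 - <<'E'
from h import *
from bench import get_calibration
A=get_calibration("scene");B=get_calibration("top")
a=lambda u:np.array(u)/5+[325,160]-.4
b=lambda u:np.array(u)/5+[305,185]-.4
pts=dict(BL=((38,257),(102,174)),BR=((245,212),(300,226)),FR=((318,378),(249,430)),FL=((101,440),(50,374)),
hL=((108,297),(90,296)),hR=((268,265),(256,342)),grip=((226,497),(130,453)),tip=((238,540),(123,493)),
tFL=((275,182),(397,157)),tFR=((352,45),(567,50)),tNR=((500,88),(645,180)),tNL=((432,235),(483,288)),cable=((298,40),(478,66)),studhi=((285,15),(490,35)))
for k,(p,q) in pts.items():
    x,e=tri([(A,a(p)),(B,b(q))]);print(k,x.round(4),round(e,2))
# model fit box: x,y,yaw
mod=[(k,m) for k,m in dict(BL=(47,46.5,67),BR=(47,-46.5,67),FR=(-47,-46.5,67),FL=(-47,46.5,67),grip=(-70,0,37)).items()]
def f(v):
    r=[]
    for k,m in mod:
        P=box2w(v[:2],v[2],m);r+=[proj(A,P)[0]-a(pts[k][0]),proj(B,P)[0]-b(pts[k][1])]
    return np.concatenate(r)
s=least_squares(f,[.6,-.2,-.3],loss='soft_l1');print('box',s.x,s.fun.round(1) if 0 else f(s.x).round(1))
def g(v):
    r=[]
    for k,m in dict(tFL=(38,50,18),tFR=(38,-50,18),tNR=(-38,-50,18),tNL=(-38,50,18)).items():
        P=box2w(v[:2],v[2],m);r+=[proj(A,P)[0]-a(pts[k][0]),proj(B,P)[0]-b(pts[k][1])]
    return np.concatenate(r)
t=least_squares(g,[.6,-.4,-.3],loss='soft_l1');print('tray',t.x,g(t.x).round(1))
for n,m in dict(handle=(-10,0,103),grip=(-70,0,37),hinge=(46,0,64)).items():print(n,box2w(s.x[:2],s.x[2],m).round(4))
E
```

```text
BL [ 0.5576 -0.2196  0.0662] 0.21
BR [ 0.5329 -0.3086  0.0636] 0.67
FR [ 0.4441 -0.2822  0.0665] 0.03
FL [ 0.4702 -0.1944  0.0581] 0.35
hL [ 0.5004 -0.2136  0.1071] 0.52
hR [ 0.4819 -0.2822  0.1004] 0.48
grip [ 0.4339 -0.2313  0.0329] 0.25
tip [ 0.4167 -0.227   0.0269] 0.3
tFL [ 0.5713 -0.3611  0.01  ] 0.01
tFR [ 0.6233 -0.4466  0.0054] 0.07
tNR [ 0.5567 -0.4788  0.0186] 0.77
tNL [ 0.5074 -0.4001  0.0129] 0.6
cable [ 0.6062 -0.3932  0.056 ] 0.52
studhi [ 0.6214 -0.3985  0.0558] 0.0
box [ 0.50042443 -0.25036706 -0.28227801] [-0.7 -0.4 -0.2 -0.3 -0.7 -0.9  0.5  0.4  0.4  0.5 -0.1  0.8  0.4 -1.3
 -1.1  0.6 -0.1 -0.8  0.1  0.5]
tray [ 0.56280603 -0.4199183   0.55322096] [-0.3 -0.9 -0.9  0.6 -0.2 -2.4 -0.4 -0.2  0.3 -0.5  2.   0.4 -0.3  0.
 -0.2  1.6]
handle [ 0.4908 -0.2476  0.103 ]
grip [ 0.4332 -0.2309  0.037 ]
hinge [ 0.5446 -0.2632  0.064 ]
```

Both fits agree with the given sizes. The box is at (0.500, -0.250) with yaw -0.282, and the tray is at (0.563, -0.420) with yaw 0.553. Next I'll work out the hover shift.

```bash
cat >> h.py <<'E'
BOX=np.array([.5004,-.2504]);BY=-.2823;TR=np.array([.5628,-.4199]);TY=.5532
def down(yawdeg): return R.from_euler('z',yawdeg,degrees=True)*R.from_euler('x',180,degrees=True)
def rel(p,rot,s):
    R0=R.from_quat(np.roll(s["orientation"],-1))
    return (R0.inv().apply(np.array(p)-s["tcp_pos"])*1000).round(1),np.degrees((R0.inv()*rot).as_rotvec()).round(1)
E
python3 - <<'E'
from h import *
from bench import state
s=state();g=box2w(BOX,BY,(-70,0,190));print(g,rel(g,down(np.degrees(BY)),s))
E
```

```text
[ 0.43317079 -0.23090043  0.19      ] (array([ 293.7, -255.9,    2.8]), array([-0.1,  0. , 41.4]))
```

The rows are not in the units I measure in: shifts go in shares of 0.6 m and turns go in shares of pi rad. I convert before sending: 294 mm / 600 = 0.49, 257 mm / 600 = 0.4283, 41.4 degrees / 180 = 0.23.

>>> arm_command --series "0.0617 -0.0533 0 0 0 0.0289 0.5; 0.1217 -0.1067 0 0 0 0.0578 0.5; 0.1833 -0.16 0.0017 0 0 0.0867 0.5; 0.245 -0.2133 0.0017 0 0 0.1156 0.5; 0.3067 -0.2667 0.0033 0 0 0.1444 0.5; 0.3667 -0.32 0.0033 0 0 0.1733 0.5; 0.4283 -0.3733 0.005 0 0 0.2022 0.5; 0.49 -0.4267 0.005 0 0 0.23 0.5; 0.49 -0.4267 0.005 0 0 0.23 0.5; 0.49 -0.4267 0.005 0 0 0.23 0.5" --grip_force 40

```text
time_s: 1.35
tcp_pos: [0.4334, -0.2317, 0.1901]
orientation: [0.0, 0.99, -0.14, -0.0]
force: [-0.3, -0.9, 0.0]
gripper_width: 0.0429
gripper_force: 0.0
```

```bash
python3 - <<'E'
from h import *
from bench import state,snapshot,get_calibration
import pickle
s=state();c=get_calibration("wrist");im=snapshot("wrist");cv2.imwrite("pics/w1.png",im)
pickle.dump(c,open("w1.pkl","wb"))
print(s["tcp_pos"],s["qpos"].round(2),s["gripper_width"])
g=box2w(BOX,BY,[(-70,0,37),(-88,0,35),(-52,0,38),(-47,46.5,67),(-47,-46.5,67)]);print(proj(c,g).round(1))
print(rel(box2w(BOX,BY,(-70,0,190)),down(np.degrees(BY)),s))
E
```

```text
[ 0.43340633 -0.23169077  0.19010989] [ 0.88  0.22 -0.5   1.94  0.13  1.01 -1.53] 0.042880985975906505
[[320.6 175.8]
 [320.6 190.3]
 [320.6 160.6]
 [275.8 160.7]
 [365.3 160.7]]
(array([-0.4, -0.7,  0.1]), array([0., 0., 0.]))
```

View pics/w1.png

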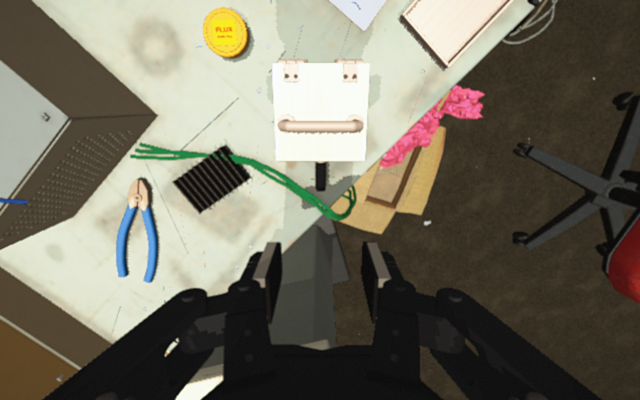

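The wrist view shows the grip at (321,177), against a prediction of (320.6,175.8). The lid's front edge lies at row 161 as predicted, so the pose is confirmed. Now I'll descend and grip.

Scaled: 159 mm / 600 = 0.265, 140 mm / 600 = 0.2333.

>>> arm_command --series "0 -0.0017 0.0667 0 0 0 0.5; 0 -0.0017 0.1333 0 0 0 0.5; 0 -0.0017 0.1917 0 0 0 0.5; 0 -0.0017 0.2333 0 0 0 0.5; 0 -0.0017 0.265 0 0 0 0.5; 0 -0.0017 0.265 0 0 0 0.5; 0 -0.0017 0.265 0 0 0 0; 0 -0.0017 0.265 0 0 0 0; 0 -0.0017 0.265 0 0 0 0; 0 -0.0017 0.265 0 0 0 0" --grip_force 40

```text
time_s: 2.65
tcp_pos: [0.4343, -0.2305, 0.0318]
orientation: [0.0, 0.99, -0.141, 0.0]
force: [-0.1, -0.4, -0.3]
gripper_width: -0.0002
gripper_force: 0.0
```

The fingers closed on nothing, so I'll look.

```bash
python3 - <<'E'
from h import *
from bench import state,snapshot,get_calibration
im=[snapshot(n) for n in("wrist","scene","top")]
s=state();print(s["tcp_pos"],s["gripper_width"],s["gripper_force"])
w=cv2.resize(im[0],(480,300));a=cv2.resize(im[1][190:280,320:440],(400,300),interpolation=3);b=cv2.resize(im[2][215:305,290:410],(400,300),interpolation=3)
cv2.imwrite("pics/c2.png",np.vstack([np.hstack([w[:,:400],a]),np.hstack([b,cv2.resize(im[0][120:270,230:430],(400,300))])]))
E
```

```text
[ 0.43415625 -0.23035937  0.03147919] -8.43263258220924e-06 0.0
```

View pics/c2.png

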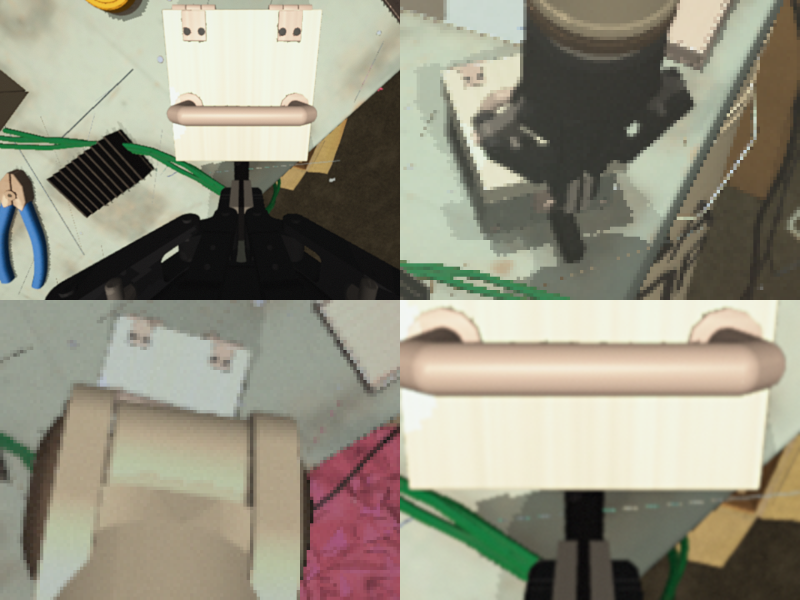

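```bash
python3 - <<'E'
from h import *
from bench import state,get_calibration
s=state();c=get_calibration("wrist");A=get_calibration("scene")
R0=R.from_quat(np.roll(s["orientation"],-1))
for z in (0,-10,-18.7,-30,-40):
    p=s["tcp_pos"]+R0.apply([0,0,z/1000]);print(z,p.round(4),proj(c,p)[0].round(1),proj(A,p)[0].round(1))
print(R0.as_matrix().round(3))
Rc=cv2.Rodrigues(c["rvec"])[0];print('cam pos',(-Rc.T@c["tvec"]).round(3))
for m in [(-70,0,46),(-88,0,46),(-52,0,46),(-47,0,67)]:
    p=box2w(BOX,BY,m);print(m,proj(c,p)[0].round(1),proj(A,p)[0].round(1))
print(s["force"],s["tau"])
E
```

```text
0 [ 0.4342 -0.2304  0.0315] [321.3 227.3] [369.  259.5]
-10 [ 0.4342 -0.2304  0.0415] [321.3 233.5] [369.4 256.8]
-18.7 [ 0.4342 -0.2304  0.0502] [321.3 239.4] [369.7 254.5]
-30 [ 0.4341 -0.2304  0.0615] [321.3 248. ] [370.2 251.4]
-40 [ 0.4341 -0.2304  0.0715] [321.3 256.7] [370.6 248.7]
[[ 0.96  -0.279  0.   ]
 [-0.279 -0.96  -0.   ]
 [ 0.     0.    -1.   ]]
cam pos [ 0.507 -0.252  0.212]
(-70, 0, 46) [322.6 237.7] [370.1 255.9]
(-88, 0, 46) [322.5 263.6] [373.1 263.1]
(-52, 0, 46) [322.6 210.1] [367.1 248.7]
(-47, 0, 67) [322.7 214.6] [367.1 241. ]
[ 0.63537776  0.02405634 -0.05223669] [ 2.12874846e-02 -4.53431082e+01 -4.69167128e+00 -1.89449483e+01
  9.67458560e-03 -4.04888187e-04  7.91992716e-04]
```

```bash
python3 - <<'E'
from h import *
from bench import snapshot
w=snapshot("wrist");a=snapshot("scene")
cv2.imwrite("pics/c3.png",np.hstack([cv2.resize(w[195:275,285:360],None,fx=5,fy=5,interpolation=3),cv2.resize(a[220:280,340:400],(400,400),interpolation=3)]))
E
```

```text
(no output)
```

View pics/c3.png

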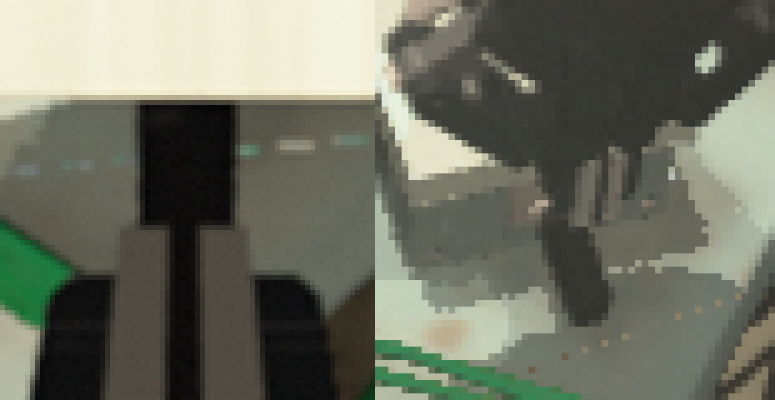

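The crop shows the shut finger tips at wrist row about 240, above the untouched grip. That puts the tips roughly 30 mm short of the nominal TCP. I'll reopen, go lower in small steps while watching the force, and close again.

Scaled: 25 mm / 600 = 0.0417, 16 mm / 600 = 0.0267.

>>> arm_command --series "0 0 0 0 0 0 0.5; 0 0 0 0 0 0 0.5; 0 0 0 0 0 0 0.5; -0.0067 0 0.0133 0 0 0 0.5; -0.0067 0 0.0267 0 0 0 0.5; -0.0067 0 0.0417 0 0 0 0.5; -0.0067 0 0.0417 0 0 0 0; -0.0067 0 0.0417 0 0 0 0; -0.0067 0 0.0417 0 0 0 0; -0.0067 0 0.0417 0 0 0 0" --grip_force 40

```text
time_s: 4.15
tcp_pos: [0.4305, -0.2294, 0.0066]
orientation: [0.0, 0.99, -0.141, 0.0]
force: [-0.2, -0.6, -0.3]
gripper_width: -0.0004
gripper_force: 0.0
```

```bash
python3 - <<'E'
from h import *
from bench import snapshot,state,get_calibration
w=snapshot("wrist");a=snapshot("scene");np.save("w4.npy",w);np.save("a4.npy",a)
cv2.imwrite("pics/c4.png",np.hstack([cv2.resize(w[185:285,280:365],(400,470),interpolation=3),cv2.resize(a[220:280,345:396],(400,470),interpolation=3)]))
c=get_calibration("wrist");A=get_calibration("scene");s=state()
R0=R.from_quat(np.roll(s["orientation"],-1))
for x in(11,-11):
  for z in (0,-10,-20,-30,-40):
    p=s["tcp_pos"]+R0.apply([x/1e3,0,z/1000]);print(x,z,proj(c,p)[0].round(1),proj(A,p)[0].round(1))
E
```

```text
11 0 [321.3 211.6] [367.  263.1]
11 -10 [321.3 217.1] [367.4 260.5]
11 -20 [321.3 223.2] [367.7 258. ]
11 -30 [321.2 230.1] [368.1 255.3]
11 -40 [321.2 237.8] [368.5 252.7]
-11 0 [321.3 242.3] [370.5 271.8]
-11 -10 [321.3 249.2] [370.9 269.3]
-11 -20 [321.3 256.8] [371.3 266.7]
-11 -30 [321.3 265.3] [371.7 264.1]
-11 -40 [321.3 274.8] [372.1 261.5]
```

View pics/c4.png

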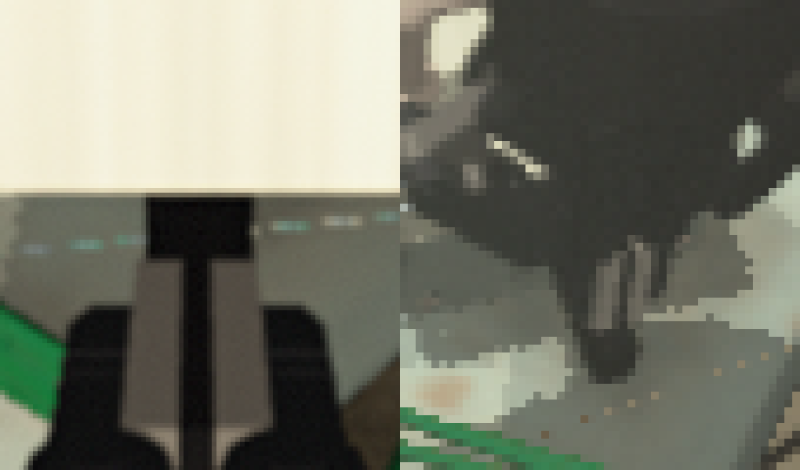

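Both views put the real tips about 41 mm behind the nominal TCP: wrist row 240 and scene row 262 agree. They are now at about 48 mm, just above the grip's top at 46 mm. Another 10 mm down still keeps the gripper body clear of the lid.

Scaled: 10 mm / 600 = 0.0167, 6 mm / 600 = 0.01.

>>> arm_command --series "0 0 0 0 0 0 0.5; 0 0 0 0 0 0 0.5; -0.0033 0 0 0 0 0 0.5; -0.0067 0 0.005 0 0 0 0.5; -0.0067 0 0.01 0 0 0 0.5; -0.0067 0 0.0167 0 0 0 0.5; -0.0067 0 0.0167 0 0 0 0; -0.0067 0 0.0167 0 0 0 0; -0.0067 0 0.0167 0 0 0 0; -0.0067 0 0.0167 0 0 0 0" --grip_force 40

```text
time_s: 5.5
tcp_pos: [0.4265, -0.228, -0.0036]
orientation: [-0.0, 0.99, -0.141, 0.0]
force: [0.1, 1.0, 0.1]
gripper_width: 0.0104
gripper_force: 41.9
```

Gripped: 10.4 mm wide at 42 N. Now I'll pull straight out along the box's -x, then lift.

Scaled: -50 mm / 600 = -0.0833, -46 mm / 600 = -0.0767.

>>> arm_command --series "0 0 0 0 0 0 0; -0.0083 0 0 0 0 0 0; -0.02 0 0 0 0 0 0; -0.0333 0 0 0 0 0 0; -0.0467 0 0 0 0 0 0; -0.0617 0 0 0 0 0 0; -0.0767 0 0 0 0 0 0; -0.0833 0 0 0 0 0 0; -0.0833 0 -0.025 0 0 0 0; -0.0833 0 -0.0667 0 0 0 0" --grip_force 60

```text
time_s: 6.75
tcp_pos: [0.3784, -0.2138, 0.0371]
orientation: [-0.0, 0.99, -0.141, -0.0]
force: [0.6, -0.5, -0.6]
gripper_width: 0.0098
gripper_force: 62.6
```

```bash
python3 - <<'E'
from h import *
from bench import snapshot,state
s=state();print(s["tcp_pos"],s["gripper_width"],s["gripper_force"],s["qpos"].round(2))
w=snapshot("wrist");a=snapshot("scene")
cv2.imwrite("pics/c5.png",np.hstack([cv2.resize(w[150:290,260:380],(400,467),interpolation=3),cv2.resize(a[210:300,340:417],(400,467),interpolation=3)]))
E
```

```text
[ 0.3783544  -0.21381389  0.03706921] 0.009788581857697043 62.610061168670654 [ 0.85  0.38 -0.45  2.19  0.27  0.63 -1.65]
```

View pics/c5.png

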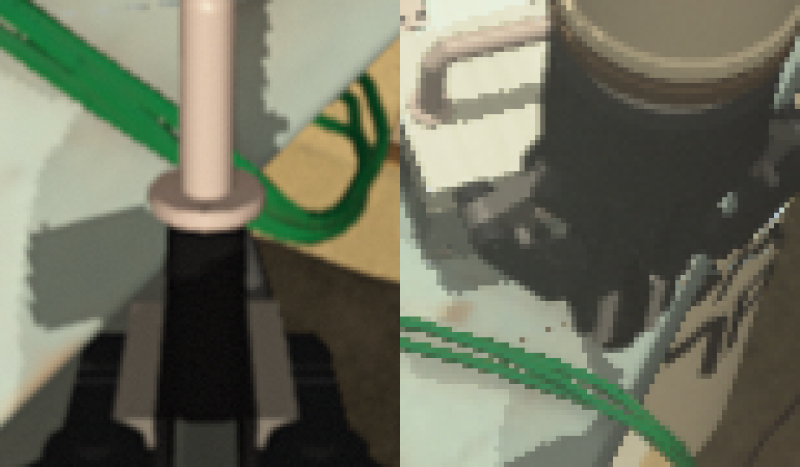

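The pin is out and held straight between the pads (collar at wrist px ~(322,208), shank level). I'll compute the transfer to the tray, with the pin's length along the tray's y.

```bash
python3 - <<'E'
from h import *
from bench import state,get_calibration
s=state();c=get_calibration("wrist");print(c["fx"])
R0=R.from_quat(np.roll(s["orientation"],-1))
for x in(24,28,32):
  for z in(-36,-41,-46): print(x,z,proj(c,s["tcp_pos"]+R0.apply([x/1e3,0,z/1e3]))[0].round(1))
yaw=np.degrees(TY)-90
p=box2w(TR,TY,(-2,25,130));print(p,yaw,rel(p,down(yaw),s))
E
```

```text
293.8848466668477
24 -36 [321.2 211.7]
24 -41 [321.2 215. ]
24 -46 [321.2 218.6]
28 -36 [321.2 204.4]
28 -41 [321.2 207.6]
28 -46 [321.2 210.9]
32 -36 [321.2 197. ]
32 -41 [321.2 199.9]
32 -46 [321.2 203.1]
[ 0.54796299 -0.39967964  0.13      ] -58.30397477336285 (array([212.2, 130.6, -89.6]), array([-0. , -0.3, 42.1]))
```

Scaled: 212 mm / 600 = 0.3533, 195 mm / 600 = 0.325, 42 degrees / 180 = 0.2333.

>>> arm_command --series "0 0 -0.075 0 0 0 0; 0.0083 0.005 -0.15 0 0 0.0222 0; 0.0667 0.0417 -0.155 0 0 0.0667 0; 0.1333 0.0833 -0.155 0 0 0.1111 0; 0.2 0.1233 -0.155 0 0 0.1556 0; 0.2667 0.1633 -0.155 0 0 0.1944 0; 0.325 0.2 -0.155 0 0 0.2222 0; 0.3533 0.2183 -0.155 0 0 0.2333 0; 0.3533 0.2183 -0.155 0 0 0.2333 0; 0.3533 0.2183 -0.155 0 0 0.2333 0"

```text
time_s: 8.1
tcp_pos: [0.5449, -0.3981, 0.1289]
orientation: [-0.0, 0.874, -0.486, -0.001]
force: [-0.6, 0.4, 0.3]
gripper_width: 0.0095
gripper_force: 62.6
```

```bash
python3 - <<'E'
from h import *
from bench import state,snapshot,get_calibration
s=state();print(s["tcp_pos"],s["gripper_width"],s["gripper_force"],s["qpos"].round(2))
yaw=np.degrees(TY)-90
p=box2w(TR,TY,(-2,25,-25));print(rel(p,down(yaw),s))
c=get_calibration("wrist");print(proj(c,box2w(TR,TY,[(38,50,18),(38,-50,18),(-38,-50,18),(-38,50,18)])).round(0))
cv2.imwrite("pics/w6.png",snapshot("wrist"))
E
```

```text
[ 0.54490762 -0.39806321  0.1289433 ] 0.00952423754007557 62.5955593585968 [ 0.8   0.59 -0.3   1.54  0.19  1.04 -2.13]
(array([  3.2,  -1.8, 153.9]), array([0. , 0.1, 0.2]))
[[281. 205.]
 [277. 104.]
 [357. 105.]
 [354. 205.]]
```

View pics/w6.png

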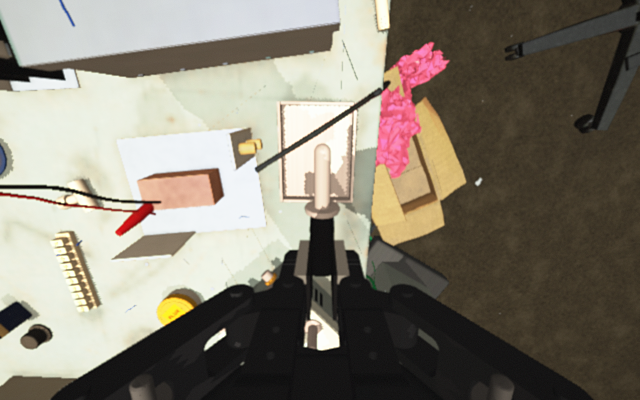

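The tray corners are at about (278,101), (356,101), (356,203) and (278,203), within about 3 px of the prediction, and the pin lines up with the tray's long axis. Next I'll lower it.

Scaled: 146 mm / 600 = 0.2433, 140 mm / 600 = 0.2333.

>>> arm_command --series "0.005 -0.0033 0.05 0 0 0 0; 0.005 -0.0033 0.1 0 0 0 0; 0.005 -0.0033 0.1417 0 0 0 0; 0.005 -0.0033 0.175 0 0 0 0; 0.005 -0.0033 0.2 0 0 0 0; 0.005 -0.0033 0.22 0 0 0 0; 0.005 -0.0033 0.2333 0 0 0 0; 0.005 -0.0033 0.2433 0 0 0 0; 0.005 -0.0033 0.2433 0 0 0 0; 0.005 -0.0033 0.2433 0 0 0 0"

```text
time_s: 9.4
tcp_pos: [0.5491, -0.4009, -0.0162]
orientation: [0.0, 0.874, -0.486, 0.0]
force: [-0.1, 0.4, -0.7]
gripper_width: 0.0096
gripper_force: 62.6
```

Scaled: 10 mm / 600 = 0.0167, 9 mm / 600 = 0.015.

>>> arm_command --series "0 0 0.0017 0 0 0 0; 0 0 0.0033 0 0 0 0; 0 0 0.005 0 0 0 0; 0 0 0.0067 0 0 0 0; 0 0 0.0083 0 0 0 0; 0 0 0.01 0 0 0 0; 0 0 0.0117 0 0 0 0; 0 0 0.0133 0 0 0 0; 0 0 0.015 0 0 0 0; 0 0 0.0167 0 0 0 0"

```text
time_s: 10.65
tcp_pos: [0.5491, -0.401, -0.0238]
orientation: [0.0, 0.874, -0.486, 0.0]
force: [-7.6, 3.7, 22.9]
gripper_width: 0.0098
gripper_force: 65.3
```

There's contact with the tray floor at 23 N. I'll ease up 2 mm and release with a small opening.

Scaled: -2 mm / 600 = -0.0033, -1 mm / 600 = -0.0017.

>>> arm_command --series "0 0 -0.0017 0 0 0 0; 0 0 -0.0033 0 0 0 0; 0 0 -0.0033 0 0 0 0.15; 0 0 -0.0033 0 0 0 0.2; 0 0 -0.0033 0 0 0 0.3; 0 0 -0.0033 0 0 0 0.3; 0 0 -0.0033 0 0 0 0.3; 0 0 -0.0033 0 0 0 0.3; 0 0 -0.0033 0 0 0 0.3; 0 0 -0.0033 0 0 0 0.3"

```text
time_s: 11.9
tcp_pos: [0.5487, -0.4006, -0.0247]
orientation: [-0.0, 0.874, -0.486, 0.0]
force: [-0.6, 0.1, -0.1]
gripper_width: 0.0257
gripper_force: 0.0
```

Scaled: -175 mm / 600 = -0.2917, -140 mm / 600 = -0.2333.

>>> arm_command --series "0 0 -0.0167 0 0 0 0.3; 0 0 -0.05 0 0 0 0.3; 0 0 -0.1 0 0 0 0.3; 0 0 -0.1667 0 0 0 0.3; 0 0 -0.2333 0 0 0 0.3; 0 0 -0.2917 0 0 0 0.3; 0 0 -0.2917 0 0 0 0.3; 0 0 -0.2917 0 0 0 0.3; 0 0 -0.2917 0 0 0 0.3; 0 0 -0.2917 0 0 0 0.3"

```text
time_s: 13.15
tcp_pos: [0.548, -0.4002, 0.1491]
orientation: [-0.0, 0.874, -0.486, -0.001]
force: [-0.3, -0.1, 0.4]
gripper_width: 0.0256
gripper_force: 0.0
```

```bash
python3 - <<'E'
from h import *
from bench import state,snapshot,get_calibration
s=state();print(s["tcp_pos"],s["gripper_width"],s["gripper_force"],s["force"])
c=get_calibration("wrist");w=snapshot("wrist");np.save("w7.npy",w)
print(proj(c,box2w(TR,TY,[(38,50,18),(38,-50,18),(-38,-50,18),(-38,50,18)])).round(0))
for n,cam in(("top",get_calibration("top")),):
    im=snapshot(n);np.save("t7.npy",im)
print(proj(c,box2w(TR,TY,[(-2,35,12),(-2,0,12),(-2,-34,12)])).round(0))
# ascii map of wrist tray region
g=cv2.cvtColor(w,cv2.COLOR_BGR2GRAY)
for r in range(110,215,3): print(r,''.join(" .:-=+*#%@"[9-int(v)*10//256] for v in g[r,265:375:2]))
E
```

```text
[ 0.5480084  -0.40016075  0.14906906] 0.025595474545003365 0.0 [-0.27676885 -0.13323508  0.42540298]
[[285. 202.]
 [281. 108.]
 [356. 108.]
 [353. 202.]]
[[321. 188.]
 [321. 157.]
 [321. 124.]]
110 ......... +-                              :%%%*:..     
113 ......... +.                            .#%%*-:...     
116 ......... +.                          -#%%=-  .....    
119 ........  =:                        =%##:  .  ......   
122 ........  +-              ...-.  .+%%*     . ........  
125 ........  +:              .  :=+#%%+       : .......   
128 ......... +.              . .*##%-         - :.....    
131 ......... +-              -*###-           - :.....    
134 ......... +-            =####+             - -....     
137 ......... +:          +###*. :.            - :...      
140 :........ +-       .*###- .  :             : :..       
143 :=....... +.     =###*.   .  :.            : :..      .
146 .-....... =-   +###=      .  .             : :....:::--
149 ::....... ===###*.        .  .:            : -:==------
152 ......... +###-         :-:. ..:.          : ==-------=
155 ..
[... 493 characters left out ...]
      :=--+@@@@@+-=--:....-+:=--------=:
182 :..........+.        :=--=@@@@@+-----:..:-+:=--------=:
185 .:.........*:        -=--=%@@@%-.=--=-:.:-*:----------:
188  :.........=:         ----:.-=.-  :.-=-::=+:=-------=-:
191  :.......  +.                       .-=-:=+:=-------==:
194  ........  *+===++=============----=-=+++++:==------==:
197  :..........  ..................:::::-+++==:==-----==::
200   :.....................:..........:::---+===-=-=====::
203   :....................................:::-=========+::
206   .....................................:::::.:=-=====::
209   :...... .......................... ..::::::.. ..-=-::
212     ...................................::::::......:-::
```

The wrist intensity map shows the pin lying flat along the tray's middle: grip rows 157–188, collar 152–155, nose at 121. Now for the handle.

```bash
python3 - <<'E'
from h import *
from bench import state
s=state();p=box2w(BOX,BY,(-10,0,150));print(p,rel(p,down(np.degrees(BY)+90),s))
E
```

```text
[ 0.49079583 -0.24761435  0.15      ] (array([-160.1,  -31.6,   -0.4]), array([-1.00e-01,  1.00e-01, -1.32e+02]))
```

Scaled: -160 mm / 600 = -0.2667, -144 mm / 600 = -0.24, -100 degrees / 180 = -0.5556.

>>> arm_command --series "-0.0267 -0.005 0 0 0 -0.0556 0.4; -0.0533 -0.01 0 0 0 -0.1111 0.4; -0.08 -0.015 0 0 0 -0.1667 0.4; -0.1067 -0.02 0 0 0 -0.2222 0.4; -0.1333 -0.0267 0 0 0 -0.2778 0.4; -0.16 -0.0317 0 0 0 -0.3333 0.4; -0.1867 -0.0367 0 0 0 -0.3889 0.4; -0.2133 -0.0417 0 0 0 -0.4444 0.4; -0.24 -0.0467 0 0 0 -0.5 0.4; -0.2667 -0.0533 0 0 0 -0.5556 0.4"

```text
time_s: 14.5
tcp_pos: [0.4912, -0.2474, 0.1501]
orientation: [-0.0, 0.933, 0.359, -0.0]
force: [0.0, -0.3, -0.6]
gripper_width: 0.0342
gripper_force: 0.0
```

Scaled: -32 degrees / 180 = -0.1778.

>>> arm_command --series "0 0 0 0 0 -0.0556 0.4; 0 0 0 0 0 -0.1111 0.4; 0 0 0 0 0 -0.1667 0.4; 0 0 0 0 0 -0.1778 0.4; 0 0 0 0 0 -0.1778 0.4; 0 0 0 0 0 -0.1778 0.4; 0 0 0 0 0 -0.1778 0.4; 0 0 0 0 0 -0.1778 0.4; 0 0 0 0 0 -0.1778 0.4; 0 0 0 0 0 -0.1778 0.4"

```text
time_s: 15.75
tcp_pos: [0.4916, -0.2477, 0.1503]
orientation: [0.0, 0.8, 0.6, 0.0]
force: [0.0, 0.9, 0.1]
gripper_width: 0.0342
gripper_force: 0.0
```

```bash
python3 - <<'E'
from h import *
from bench import state,snapshot,get_calibration
s=state();print(s["tcp_pos"],s["qpos"].round(2),s["gripper_width"])
p=box2w(BOX,BY,(-10,0,50));print(rel(p,down(np.degrees(BY)+90),s))
c=get_calibration("wrist");w=snapshot("wrist");g=cv2.cvtColor(w,cv2.COLOR_BGR2GRAY)
print('lid',proj(c,box2w(BOX,BY,[(47,46.5,67),(47,-46.5,67),(-47,-46.5,67),(-47,46.5,67)])).round(0))
print('bar',proj(c,box2w(BOX,BY,[(-10,28,103),(-10,-28,103),(-15,28,103),(-5,28,103)])).round(0))
for r in range(100,260,4): print(r,''.join(" .:-=+*#%@"[9-int(v)*10//256] for v in g[r,255:390:2]))
E
```

```text
[ 0.49163359 -0.24774373  0.15034503] [ 1.09  0.48 -0.87  1.84  0.42  1.02 -0.22] 0.03423279717956217
(array([-1.000e-01, -9.000e-01,  1.003e+02]), array([ 0.,  0., -0.]))
lid [[385. 142.]
 [379. 238.]
 [283. 238.]
 [279. 143.]]
bar [[321. 172.]
 [321. 237.]
 [315. 172.]
 [327. 172.]]
100       =+++*=..                                                     :
104 .   .=++++=..   . .                                                 
108   ..+*++++..                                     .                  
112   .++-+++:..                                    . .                 
116  :*+.-++:..                                                         
120 =*=.:+*-...                                                         
124 *=..+*-..   ..                   .                        .:        
128 =..+*-..                          ..                         :      
132 .-++- .                                                        .    
136 =+*+..   .               .. .. ... .. .. .  .....  .  .  .. .. ..:: 
140 +*:..  ..... .....:+**************+**++**+****+*#********=::::.....:
144 +...  .
[... 1402 characters left out ...]
::::::::=+====+::::::::::::::::-         .....
224 -::::-:-=+===+-::::::::::::::==+=====--::::::::::::::- :+:     .....
228 :::::::::-+++=-::::::::::::::==+====+--:    .::::::::.         .....
232 ::::::::::::-+=::::::::::::::-=+=====.            .           ......
236 :-::::::::::::::::::::::::::::-+====.                               
240 ----------::::-::==+==+==.....:+===+-.............:::...            
244 %#####**==*****%@*-=+=====+-....=+=:............ .@@*++++           
248 ########******#@@%#%##*+====.............        .@@%+++*=          
252 ####%@@@%*****%@@%######*+=+-...    .........    :@@@*+***#@@@+     
256 ##%@@@@%*****#@@@%#########:       ............  -@@@%*****%@@@@*
```

The bar's centre shows at wrist column about 323 (predicted 321) and rows 156–244, so the handle pose is good. I'll descend and grip it.

Scaled: 101 mm / 600 = 0.1683, 92 mm / 600 = 0.1533.

>>> arm_command --series "0 0 0.05 0 0 0 0.4; 0 0 0.1 0 0 0 0.4; 0 0 0.1333 0 0 0 0.4; 0 0 0.1533 0 0 0 0.4; 0 0 0.1683 0 0 0 0.4; 0 0 0.1683 0 0 0 0; 0 0 0.1683 0 0 0 0; 0 0 0.1683 0 0 0 0; 0 0 0.1683 0 0 0 0; 0 0 0.1683 0 0 0 0" --grip_force 60

```text
time_s: 17.05
tcp_pos: [0.4918, -0.2478, 0.0497]
orientation: [0.0, 0.8, 0.6, 0.0]
force: [-0.8, 1.4, 3.0]
gripper_width: 0.0077
gripper_force: 58.9
```

```bash
python3 - <<'E'
from h import *
from bench import state
s=state();print(s["tcp_pos"],s["force"],s["gripper_width"])
a0=np.arctan2(39,56);r=np.hypot(39,56)
for t in np.linspace(0,45,19):
    a=a0+np.radians(t);print(round(t,1),round(56-r*np.cos(a),1),-round(r*np.sin(a)-39,1))
E
```

```text
[ 0.49175007 -0.24777311  0.04972439] [-0.84147693  1.38032559  3.04877897] 0.007747513280788022
0.0 -0.0 0.0
2.5 1.8 -2.4
5.0 3.6 -4.7
7.5 5.6 -7.0
10.0 7.6 -9.1
12.5 9.8 -11.2
15.0 12.0 -13.2
17.5 14.3 -15.0
20.0 16.7 -16.8
22.5 19.2 -18.5
25.0 21.7 -20.0
27.5 24.3 -21.5
30.0 27.0 -22.8
32.5 29.7 -24.0
35.0 32.5 -25.1
37.5 35.3 -26.0
40.0 38.2 -26.9
42.5 41.1 -27.6
45.0 44.0 -28.2
```

Held (the width reads about 2 mm low, as it did with the pin). First half of the arc next, slowly.

Scaled: -16.8 mm / 600 = -0.028, 9.8 mm / 600 = 0.0163.

>>> arm_command --series "0 0 0 0 0 0 0; 0 0.0017 -0.0022 0 0 0 0; 0 0.003 -0.004 0 0 0 0; 0 0.006 -0.0078 0 0 0 0; 0 0.0093 -0.0117 0 0 0 0; 0 0.0127 -0.0152 0 0 0 0; 0 0.0163 -0.0187 0 0 0 0; 0 0.02 -0.022 0 0 0 0; 0 0.0238 -0.025 0 0 0 0; 0 0.0278 -0.028 0 0 0 0" --grip_force 70

```text
time_s: 18.3
tcp_pos: [0.5048, -0.2516, 0.0656]
orientation: [-0.002, 0.8, 0.6, -0.002]
force: [-8.9, 4.0, 8.4]
gripper_width: 0.0076
gripper_force: 68.7
```

```bash
python3 - <<'E'
from h import *
from bench import state,snapshot,get_calibration
s=state();print(s["tcp_pos"],s["force"],s["gripper_width"],s["gripper_force"])
c=get_calibration("wrist")
def lidpt(x,y,z,t):
    v=np.array([x-46,0,z-64.]);ca,sa=np.cos(t),np.sin(t)
    return box2w(BOX,BY,(46+v[0]*ca+v[2]*sa, y, 64-v[0]*sa+v[2]*ca))
for t in(0,10,15,20,25): print(t,[proj(c,lidpt(-47,y,67,np.radians(t)))[0].round(0) for y in(46.5,-46.5)],lidpt(-10,0,103,np.radians(t)).round(3))
w=snapshot("wrist");g=cv2.cvtColor(w,cv2.COLOR_BGR2GRAY)
for r in range(60,260,5): print(r,''.join(" .:-=+*#%@"[9-int(v)*10//256] for v in g[r,225:420:3]))
E
```

```text
[ 0.50479563 -0.2516428   0.06558544] [-8.89951549  4.01561136  8.41868033] 0.0076226403355180205 68.69119763374329
0 [array([238., 159.]), array([249., 290.])] [ 0.491 -0.248  0.103]
10 [array([233., 164.]), array([246., 304.])] [ 0.498 -0.25   0.112]
15 [array([233., 166.]), array([246., 312.])] [ 0.502 -0.251  0.116]
20 [array([234., 169.]), array([248., 321.])] [ 0.507 -0.252  0.12 ]
25 [array([236., 172.]), array([250., 330.])] [ 0.512 -0.254  0.123]
60 @#*%@%**#*::.......  ......    . .:           ..        -=*......
65 *@@@****=:........      . ..      .:        ...         -*-.:....
70 @@@*****-..........                 =     ..           -=#:.:..:.
75 @%%+****:........                    =   ..           .-=#:.:....
80 %-:-****.........                      ..              -=#-.:....
85 ...=***=........ .                    ..               --*#:.:...
90 ...+***:..........       .          ..                 .-=#+..-..
95 ..++***:..........                 .                    ---**:..:
100 .-*+**=......                  ...                       :--=**:.
105 -*****........
[... 1451 characters left out ...]

210 =+++.                      .-:....::                   ..........
215 ===+.             .....:.::.::.   .-                   ..........
220 =====        .:::::.:::::::--:.    -                  ..........:
225 =====     .::::::---:--------:.    -:                 ...::......
230 =====. ........--------------=.    ---: . ---:-.- :   .......::::
235 --===:.::.....:--------------=--  ----- :-------------.........::
240 ----=:..:.:::::-----------+++=----=++++---------------......:::::
245 ==-=--:::::::::-----------***++====+***=--------------.....::::- 
250 ###+=-::::.....:------*###****+====*****###------------...:::::  
255 ####++.::::::::------@@@@****@=====%#***@@@@---------=-.....:::::
```

The lid is rising with the arm: its front edge has swung up in the wrist view and the grip is steady. I'll continue to 45 degrees.

Scaled: 27.3 mm / 600 = 0.0455, -11.4 mm / 600 = -0.019.

>>> arm_command --series "0 0.0042 -0.0028 0 0 0 0; 0 0.0083 -0.0053 0 0 0 0; 0 0.0127 -0.0078 0 0 0 0; 0 0.0172 -0.01 0 0 0 0; 0 0.0217 -0.012 0 0 0 0; 0 0.0263 -0.0138 0 0 0 0; 0 0.031 -0.0153 0 0 0 0; 0 0.0358 -0.0168 0 0 0 0; 0 0.0407 -0.018 0 0 0 0; 0 0.0455 -0.019 0 0 0 0"

```text
time_s: 19.6
tcp_pos: [0.5373, -0.2612, 0.0806]
orientation: [0.003, 0.8, 0.6, 0.002]
force: [-2.1, 1.4, 5.5]
gripper_width: 0.0071
gripper_force: 69.2
```

>>> arm_command --series "0 0 0 0 0 0 0; 0 0 0 0 0 0 0; 0 0 0 0 0 0 0; 0 0 0 0 0 0 0; 0 0 0 0 0 0 0; 0 0 0 0 0 0 0; 0 0 0 0 0 0 0; 0 0 0 0 0 0 0; 0 0 0 0 0 0 0; 0 0 0 0 0 0 0"

```text
time_s: 20.85
tcp_pos: [0.5376, -0.2613, 0.0807]
orientation: [0.003, 0.8, 0.6, 0.002]
force: [-0.8, 1.3, 6.0]
gripper_width: 0.0072
gripper_force: 69.2
```

```bash
python3 - <<'E'
from h import *
from bench import state,snapshot,get_calibration
s=state();print(s["time_s"],s["tcp_pos"],s["orientation"].round(4),s["force"],s["gripper_width"],s["gripper_force"])
R0=R.from_quat(np.roll(s["orientation"],-1))
bar=s["tcp_pos"]+R0.apply([0,0,-.0533])
d=R.from_euler('z',-BY).apply(bar-[*BOX,0])*1000;print('bar in box',d, 'angle',np.degrees(np.arctan2(d[2]-64,46-d[0]))-34.85)
c=get_calibration("wrist");A=get_calibration("scene")
def lidpt(x,y,z,t):
    v=np.array([x-46,0,z-64.]);ca,sa=np.cos(t),np.sin(t)
    return box2w(BOX,BY,(46+v[0]*ca+v[2]*sa, y, 64-v[0]*sa+v[2]*ca))
for t in(35,40,45,50): print(t,[(proj(c,lidpt(-47,y,67,np.radians(t)))[0].round(0),proj(A,lidpt(-47,y,67,np.radians(t)))[0].round(1)) for y in(46.5,-46.5)])
w=snapshot("wrist");np.save("w9.npy",w);a=snapshot("scene");np.save("a9.npy",a)
g=cv2.cvtColor(w,cv2.COLOR_BGR2GRAY)
for r in range(130,290,5): print(r,''.join(" .:-=+*#%@"[9-int(v)*10//256] for v in g[r,180:375:3]))
g=cv2.cvtColor(a,cv2.COLOR_BGR2GRAY)
for r in range(196,262,2): print(r,''.join(" .:-=+*#%@"[9-int(v)*10//256] for v in g[r,322:400]))
E
```

```text
20.85 [ 0.53755416 -0.26125207  0.08065942] [0.0032 0.7997 0.6004 0.0017] [-0.82937639  1.32816857  5.96959615] 0.0072068504917618135 69.18469548225403
bar in box [ 3.83176914e+01 -1.36624542e-02  1.33957965e+02] angle 48.883276177779074
35 [(array([185., 172.]), array([343.4, 223.5])), (array([207., 329.]), array([388.1, 213. ]))]
40 [(array([190., 175.]), array([342.7, 219.5])), (array([212., 337.]), array([387.6, 209.1]))]
45 [(array([197., 178.]), array([341.9, 215.5])), (array([219., 345.]), array([386.8, 205.1]))]
50 [(array([207., 180.]), array([341. , 211.4])), (array([228., 353.]), array([386. , 201.1]))]
130 *.=**..........  . ........ :                     .:        .    
135 --**-....  ....   .  .....    . .                   ..           
140 =***............  . .....           ...               :.         
145 **#............   ...   .       .  . ...::..............-..      
150 *#......::..  :*##*******#@%*%@*#@##@%*@@*#@#****..........      
155 *........::=#*********************##*****+++++++==-:.::.......   
160 .........            .:. :+++-+++++++++==::.         .
[... 3800 characters left out ...]
++++++++*************+++++++++++++++
246 .........:....:::=******++**+**********++++++++++*************:+**+*++++++++++
248 ::::..:::..:::::::=*******************++++===++++*************++*+++****++++++
250 :::::::::.:::.:.:.:+******************+++++++*************=+******+*+**+++++++
252 :::::::::::::::.::.:+***************************+**********++******++*++++++++
254 ::::::.:::::::::::::=*****************************+++++++++++++++**+++++++++++
256 :::..:...::::::::::::=**********************+++++++++++++++++++++++++++++++++*
258 ::::.:::::::::::::::::+**++++***++*++++++++++++++++++++++++++++++++=++++++++**
260 ::::::::::::::::::::::-=+++========++++++-=-=++++++++++++++++++++===+++++++***
```

The arm displacement puts the lid at about 48°, inside the band but close to its 50° edge. I'll ease back about 3°, gently.

>>> arm_command --series "0 -0.0008 0 0 0 0 0; 0 -0.0017 0.0003 0 0 0 0; 0 -0.0025 0.0007 0 0 0 0; 0 -0.0033 0.001 0 0 0 0; 0 -0.0042 0.0012 0 0 0 0; 0 -0.005 0.0013 0 0 0 0; 0 -0.0058 0.0017 0 0 0 0; 0 -0.0058 0.0017 0 0 0 0; 0 -0.0058 0.0017 0 0 0 0; 0 -0.0058 0.0017 0 0 0 0"

```text
time_s: 22.2
tcp_pos: [0.5354, -0.2606, 0.0803]
orientation: [0.004, 0.8, 0.6, 0.002]
force: [-0.1, 0.1, 8.4]
gripper_width: 0.0073
gripper_force: 69.5
```

```bash
python3 - <<'E'
from h import *
from bench import state,snapshot,get_calibration
s=state();R0=R.from_quat(np.roll(s["orientation"],-1))
st=np.array([.49175,-.24777,.04972+.0533])
for L in(.0533,):
    d=R.from_euler('z',-BY).apply(s["tcp_pos"]+R0.apply([0,0,-L])-st)*1000
    print(d,'angle',np.degrees(np.arctan2(39+d[2],56-d[0]))-34.85)
print(s["force"],s["gripper_width"],s["gripper_force"],np.abs(s["joint_vel"]).max())
# fit lid angle visually: front edge in scene, edge score along predicted top front edge
A=get_calibration("scene");C=get_calibration("wrist")
def lidpt(x,y,z,t):
    v=np.array([x-46,0,z-64.]);ca,sa=np.cos(t),np.sin(t)
    return box2w(BOX,BY,(46+v[0]*ca+v[2]*sa, y, 64-v[0]*sa+v[2]*ca))
for n,c,ys in(("scene",A,np.linspace(44,15,40)),("wrist",C,np.linspace(44,10,60))):
    g=cv2.GaussianBlur(cv2.cvtColor(snapshot(n),cv2.COLOR_BGR2GRAY),(0,0),.8).astype(np.float32)
    print(n,[(t,int(np.mean([cv2.getRectSubPix(g,(1,1),tuple(map(float,proj(c,lidpt(-47,y,67,np.radians(t)))[0])))[0,0] for y in ys]))) for t in range(34,58)])
E
```

```text
[44.95176141 -0.10028952 30.57072756] angle 46.126447353801844
[-0.10583594  0.13973156  8.37998348] 0.007331148330585988 69.51041221618652 0.0015389530098250579
scene [(34, 109), (35, 138), (36, 180), (37, 208), (38, 218), (39, 220), (40, 221), (41, 221), (42, 220), (43, 215), (44, 207), (45, 200), (46, 193), (47, 179), (48, 163), (49, 151), (50, 146), (51, 143), (52, 148), (53, 159), (54, 169), (55, 174), (56, 176), (57, 177)]
wrist [(34, 226), (35, 232), (36, 234), (37, 235), (38, 234), (39, 234), (40, 235), (41, 236), (42, 235), (43, 235), (44, 238), (45, 243), (46, 243), (47, 233), (48, 224), (49, 222), (50, 220), (51, 218), (52, 216), (53, 214), (54, 212), (55, 210), (56, 208), (57, 206)]
```

Displacement (46.1°), the scene edge (about 46–48°) and the wrist edge (about 46.5°) all agree, and everything is still. I'm handing it in.

```bash
python3 -c "
from bench import ticket
print(ticket.sign_off())"
```

```text
the job is handed in; nothing more can be done
None
```

I laid the locking pin flat in the tray, raised the lid to about 46° and am holding it there by its handle. The job was handed in at about 22 s; the sign-off gave no verdict.

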